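Refit the cover of the bench junction box

TASK

The junction box on the bench has lost its cover: find the one that fits it among the spare fittings in the crate and lift it out, leaving the other parts in the crate and the things round about where they are. Lay it down flat on the bench with its smooth outer face up and let go, so that it can be taken by its long sides, then set it over the two pins of the junction box, without forcing it, so that it sits flush on the rim all round.

Things in the scene. Friction and masses are not known exactly. Their poses are not given: they have to be found in the camera images.
- cover: The cover that fits: light grey plastic, 100 (x) by 55 (y) by 14 mm (z), a 60 g tray with 3 mm outer plate, 4 mm skirt, two cross ribs. Origin: centre of its open side; z points out through the smooth outer face. Holes of 8.5 mm at x = +38 and -38 mm, y = 0; fits either way round. Starts standing on a long edge in the crate (y axis vertical), top edge 60 mm above the bench.
- cover_mid (a point): Centre of the cover's 14 mm depth (7 mm from either face), axes as the cover. On edge the cover can be pinched here from above across its 14 mm, at the middle of its length; 30 mm are free to both sides, save for low parts under 34 mm above the bench. Set down on a long edge it stands by itself, and topples when pushed near the top. Flat, it is taken across its 55 mm.
- cover_short: Light grey moulded cover, the same in every way as cover but 72 mm long (x); does not fit this box. Starts standing on a long edge in the crate.
- cover_long: Light grey moulded cover, the same in every way as cover but 132 mm long (x); does not fit this box. Starts standing on a long edge in the crate.
- terminals: White terminal strip, 18 x 88 x 17 mm, lying in the crate. Origin under its centre.
- gland: Black plastic cable gland with a hexagon, 24 mm thick, 35 mm long, lying in the crate. Origin under its hexagon.
- relay: White plug-in module, 18 x 45 x 28 mm, lying in the crate. Origin under its centre.
- saddle: Steel conduit saddle, an arched strap with two feet, 20 x 60 x 18 mm, lying in the crate. Origin under its centre.
- adaptor: White conduit adaptor, a 20 mm tube on a 28 mm square flange, 26 mm high, standing in the crate. Origin under its centre.
- crate: Open blue plastic crate of spare fittings, loose on the bench, 216 mm (x) by 166 mm (y), walls 46 mm high and 5 mm thick, floor 5 mm thick. Origin at the centre of its underside, z up. The three covers stand in it one behind the other, about 58 mm apart, their long axes roughly along the crate's y.
- box: Grey junction box screwed to the bench, 100 (x) by 55 (y) by 40 mm high, open at the top, walls 4 mm, terminals inside. Origin at the centre of its underside, z up. Screw feet reach 70 mm from the centre at both ends, 6 mm high; a white conduit elbow reaches 98 mm from the centre at the +x end, 30 mm high. Its long sides are free.
- box_seat (a point): Centre of the top of the box's rim, 40 mm above the bench, axes as the box. The seated cover's origin lies here, long axis along x. Two steel pins at x = +38 and -38 mm, y = 0, 5 mm thick, tapered to 2 mm over their top 7 mm, reach 18 mm above the rim, so 4 mm above a seated cover's outer face; 1.75 mm play all round in its holes.
- tube_rack: White rack, 75 x 200 x 50 mm, with capped blood tubes to 82 mm height; a bystander. Origin under its centre.
- stapler: Black stapler, 140 x 36 x 60 mm; a bystander. Origin under its centre.
- reagent: Amber reagent bottle, 68 mm across, 160 mm high; a bystander. Origin under its centre.
Not all that is in view belongs to the job. Leave any orange look-alike of the terminals alone.

How it is judged:
By the outcome, as a careful person would: the job done as asked, in the order asked, and still so for the second after the job is handed in, with the robot touching nothing.
It also fails if it takes over 69 s, if anything falls off the work surface, if the arm or the gripper's body presses on something with over 40 N, if the wrist force passes 120 N, or if a joint passes its speed limit or range.

ROBOT

A 7-joint arm with a two-finger parallel gripper is mounted at the origin on the work surface. World frame = base frame: x ahead of the robot, y to its left, z up, the work surface at z = 0. Lengths are in mm, angles in rad, forces in N, time in s.
With the tool pointing down it reaches from about 400 to 875 mm from the base axis. Payload 6.5 kg.
Tool frame: the origin (TCP) lies at the very end of the fingers, on their centre line; the grasp point (between the pads) lies 19 mm behind it; z points along the fingers, y is the line along which they close (so a half turn about z gives the same grasp; the last joint's range is limited). The gripper opens to 85 mm and grips with 20 to 120 N. Pads are 22 mm wide; open, the fingers measure 114 mm over their backs; the gripper's body (76 mm by 85 mm) begins 54 mm behind the grasp point. The pads swing forward as they close: fully open they stand 13 mm farther back than shut.
Start: joints at [1.192, 0.536, -0.004, 1.538, 0.003, 1.067, -0.071], TCP at [200.016, -618.453, 231.29] pointing down, gripper open.
Joint ranges: [-2.7, 2.7], [-0.37, 2.16], [-1.27, 1.26], [0.24, 2.4], [-1.31, 4.45], [0.19, 1.91], [-2.76, 2.76]. Speed limits (rad/s): [2.39, 2.39, 3.14, 3.14, 3.14, 3.14, 3.14].

INTERFACE

Orientations are given as [roll, pitch, yaw] about the fixed x, y, z axes, in that order (R = Rz(yaw) Ry(pitch) Rx(roll)).
In Python, from cell import ctrl gives the robot as it stands. The module is installed in compiled form; this text tells all that it offers.
- The arm moves only by the shell command python3 -m inch 'ROWS' [FORCE]. ROWS is JSON, a list of rows, each a list of 3 entries, a list of its own where there are three numbers: the shift along the tool's x, y, z in units of 750 mm (1.0 is 750 mm), then the turn, a rotation vector about the tool's x, y, z in units of pi rad (1.0 is pi rad), then the opening, from 0 (shut) to 1 (fully open). In form: [[[tx, ty, tz], [wx, wy, wz], fingers], ...]. A call has 1 to 20 rows; each row shifts and turns the commanded pose from where the row before left it, along the tool's axes as they then stand; what a row does not reach is not made up. A row lasts 1/8 s, in which the tool goes at most 62.5 mm and 10.7 degrees, less where a joint would pass 70% of its speed; a pose out of reach is approached as far as the arm can. A call with a number of a shift or a turn outside -1 to 1 is refused whole. A call with a gripper value outside its range is refused whole. The fingers move at their own pace and stop on an object; FORCE is the grip in N (left out, the last holds). Time passes only in rows, so rows that do not move let the fingers close. It gives the time, the measured TCP pose, the force, the opening and the grip force at its end, in the units of the state.
- ctrl.get_obs(): the state, without advancing time (a new reading comes with each control period).
- ctrl.camera(name): name is "side" or "top" or "wrist"; returns a dict with "image" (384x512x3 uint8, red, green, blue), "z_map" (384x512 float32, mm along the optical axis (not along the pixel's ray), 0 where there is no reading), "camera_matrix" (3x3 intrinsics, pixels), "distortion" ([k1, k2, p1, p2, k3] as OpenCV has them; the pictures are not rectified), "position" and "rotation" of the camera in the world. Camera axes: x right, y up, looking along -z (the intrinsics and any distortion apply to the point x, -y, -z); pixel columns grow to the right and rows downward; lengths in mm; the calibration is good to about 2 mm. A picture is of the moment at which its call begins.
- ctrl.job_done(): hands the job in; it is judged then, once.
The state is a dict: "t": time; "qpos": joint angles; "dq": joint speeds; "tau": joint torques, N m; "ee_pos": TCP position; "tool_rot": TCP orientation; "wrist_force": force on the tool from outside, world axes, zero at the start; "ft_torque": the same for the moment, N m; "width": opening from 0.0 (shut) to 1.0 (fully open); "grip_force": force on a finger pad.
Only numpy, scipy, OpenCV 4.12 (cv2) and the standard library are available. Lean on these libraries where they do the work, as an engineer would, in place of code of your own. Each camera call takes 0.05 s, during which the arm holds its last target. There are 200 camera calls.

## Working session

There is one attempt and no reset: what is moved stays moved. The work goes in short steps, Python scripts to look and compute and a shell command to move; the robot and the scene stay as the last step left them, time stands still between calls to the robot, and variables do not carry over. Pictures are saved under pics/ and viewed, at most 14 in all, crops included, and the job is handed in when it is done.

```bash
mkdir -p pics; cat > h.py <<'E'
import numpy as np, cv2, json
from cell import ctrl
from scipy.spatial.transform import Rotation as R
def cam(n):
    c=ctrl.camera(n); return c
def world(c):
    # per-pixel world map from depth
    h,w=c["z_map"].shape
    u,v=np.meshgrid(np.arange(w),np.arange(h))
    p=cv2.undistortPoints(np.stack([u,v],-1).reshape(-1,1,2).astype(np.float32),np.array(c["camera_matrix"],float),np.array(c["distortion"],float)).reshape(h,w,2)
    z=c["z_map"]
    P=np.stack([p[...,0]*z,-p[...,1]*z,-z],-1)
    Rm=np.array(c["rotation"],float)
    if Rm.shape!=(3,3): Rm=R.from_euler('xyz',Rm).as_matrix() if Rm.size==3 else R.from_quat(Rm).as_matrix()
    W=P@Rm.T+np.array(c["position"]); W[z==0]=np.nan
    return W
def save(n,im): cv2.imwrite('pics/'+n+'.png',cv2.cvtColor(im,cv2.COLOR_RGB2BGR))
E
python3 - <<'E'
from h import *
o=ctrl.get_obs(); print(o)
for n in("top","side"):
    c=cam(n); print(n,c["position"],c["rotation"],c["camera_matrix"],c["distortion"]); np.savez('c_'+n,W=world(c),im=c["image"]); save(n+'0',c["image"])
E
```

```text
{'t': 0.0, 'qpos': array([ 1.19181019,  0.53717666, -0.00443885,  1.53885952,  0.00259412,
        1.06729926, -0.07120651]), 'dq': array([ 8.79540033e-04,  1.06341573e-03, -2.15944670e-03,  2.87707321e-04,
       -1.05566261e-05,  1.80345615e-05, -1.47391297e-03]), 'tau': array([-7.52055566e-04, -5.83408070e+01,  1.04830630e+00, -2.59106022e+01,
        1.22477810e-02,  9.66443738e-03,  5.23171377e-05]), 'ee_pos': array([ 199.80359093, -617.87027279,  230.41159427]), 'tool_rot': array([-3.13985993e+00,  1.22187543e-04,  3.12848995e-01]), 'wrist_force': array([ 0.53514847, -0.13009104,  0.02315371]), 'ft_torque': array([-0.01185416, -0.01608   ,  0.01342856]), 'grip_force': 0.0, 'width': 0.9952794750817572}
top [ 433.41884734   28.84178912 1165.65179975] [ 0.10737159 -0.0029037  -1.54611243] [[388.4792034    0.         256.54604342]
 [  0.         388.4792034  197.00741523]
 [  0.           0.           1.        ]] [-0.02465735  0.          0.          0.          0.        ]
side [150.94703233 697.17199964 879.95352098] [ 0.74302883 -0.01116654 -2.60719718] [[432.91689638   0.         253.53986023]
 [  0.         432.91689638 187.40127923]
 [  0.           0.           1.        ]] [-0.10389179  0.          0.          0.          0.        ]
```

View pics/top0.png

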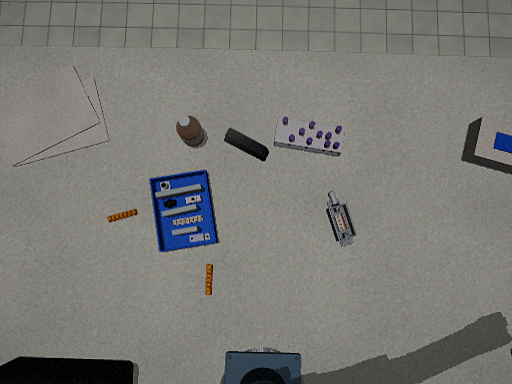

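View pics/side0.png

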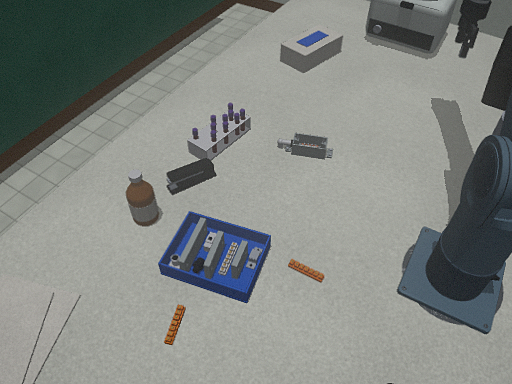

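The middle cover (row ~210, col ~181 in top) looks like the 100 mm one, with the long one at row 190 and the short one at row 231. The box is at about (341,220), with its elbow towards the upper left. Next I'll measure these from the depth maps.

```bash
python3 - <<'E'
from h import *
for n in("top","side"):
    d=np.load(f'c_{n}.npz');W=d['W'];im=d['im'].astype(int)
    z=W[...,2]
    bench=(W[...,0]>200)&(W[...,0]<700)&(abs(W[...,1])<450)&(abs(z)<6)
    print(n,'bench z',np.median(z[bench]))
    sub=(W[...,0]>200)&(W[...,0]<620)&(W[...,1]>60)&(W[...,1]<420)
    m=(sub&(z>52)&(z<66)).astype(np.uint8)
    k,l,s,_=cv2.connectedComponentsWithStats(m)
    for i in range(1,k):
        if s[i,4]<12: continue
        P=W[l==i]; r=cv2.minAreaRect(P[:,:2].astype(np.float32))
        c=P.mean(0);e,v=np.linalg.eigh(np.cov(P[:,:2].T))
        print('cover',np.r_[c,np.percentile(P[:,2],[50,90])].round(1),r,s[i,4],'ang',np.degrees(np.arctan2(v[1,1],v[0,1])).round(1))
    sub=(W[...,0]>250)&(W[...,0]<620)&(W[...,1]>-320)&(W[...,1]<-50)
    m=(sub&(z>34)&(z<48)).astype(np.uint8)
    k,l,s,_=cv2.connectedComponentsWithStats(m)
    for i in range(1,k):
        if s[i,4]<12: continue
        P=W[l==i]; print('box',P.mean(0).round(1),cv2.minAreaRect(P[:,:2].astype(np.float32)),s[i,4])
    b=(im[...,2]>im[...,0]+60)&(W[...,1]>60)&(W[...,0]<620)&(W[...,0]>200)&(abs(z-46)<6)
    print('crate',cv2.minAreaRect(W[b][:,:2].astype(np.float32)))
c=cv2.resize(np.load('c_top.npz')['im'][160:260,140:360].astype(np.uint8),None,fx=3.6,fy=3.6,interpolation=cv2.INTER_CUBIC);save('crop',c)
E
```

```text
top bench z 1.1146743541775095
cover [565.  255.   60.   60.3  62.9] ((565.4288330078125, 255.12149047851562), (14.932591438293457, 132.6348114013672), 12.485960960388184) 247 ang 102.7
cover [510.8 252.2  60.7  60.8  63.4] ((511.85400390625, 250.72702026367188), (14.814615249633789, 99.48428344726562), 14.14420223236084) 176 ang 103.3
cover [454.1 231.4  60.7  61.1  63.5] ((454.20184326171875, 231.43922424316406), (14.101217269897461, 71.40111541748047), 11.155689239501953) 128 ang 101.6
box [ 490.5 -221.3   40.2] ((492.4414978027344, -220.63259887695312), (103.29328155517578, 55.8661994934082), 17.974853515625) 214
crate ((511.3699035644531, 242.53518676757812), (213.5420684814453, 166.10389709472656), 10.586135864257812)
side bench z -0.7702198489203056
cover [565.6 259.8  58.1  58.4  60.4] ((566.8836059570312, 256.9305725097656), (15.503095626831055, 132.54798889160156), 12.489667892456055) 334 ang 102.5
cover [509.1 255.2  58.2  58.6  60.7] ((510.2112121582031, 253.37384033203125), (15.48867416381836, 102.55948638916016), 14.417795181274414) 264 ang 104.3
cover [451.7 235.8  58.2  58.5  60.2] ((452.39227294921875, 233.852294921875), (14.747349739074707, 74.1103744506836), 12.314419746398926) 192 ang 101.3
box [ 489.1 -217.6   38.1] ((490.1159362792969, -219.92681884765625), (101.31183624267578, 61.301998138427734), 20.756763458251953) 209
crate ((511.11907958984375, 244.17288208007812), (215.81082153320312, 167.48309326171875), 10.753984451293945)
```

View pics/crop.png

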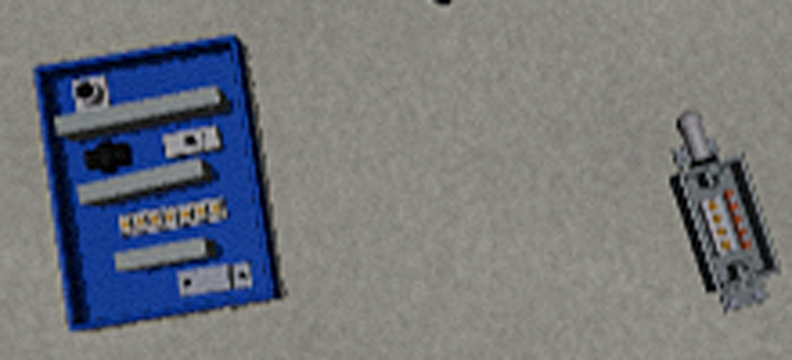

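```bash
python3 -m inch '[[[0.065,-0.027,-0.01],[0,0,0],1],[[0.065,-0.027,-0.01],[0,0,0],1],[[0.065,-0.027,-0.01],[0,0,0],1],[[0.065,-0.027,0],[0,0,0],1],[[0.065,-0.027,0],[0,0,0],1],[[0.065,-0.027,0],[0,0,0],1],[[0.065,-0.027,0],[0,0,0],1]]' 30; python3 -c "
from h import *
print(ctrl.get_obs()['qpos'])"
```

```text
t: 0.98
ee_pos: [482.0, -377.2, 253.4]
tool_rot: [-3.141, 0.001, 0.313]
wrist_force: [-0.3, -0.6, -0.1]
width: 1.0
grip_force: 0.0
[ 0.66472436  0.45274248 -0.10177517  1.61653407  0.05066065  1.07556628
 -0.70909845]
```

Crop: the three covers are at rows ~108, 180 and 252, and the middle one is the 100 mm cover. The box pins are at about (708,180) and (738,272). Next I'll move over the crate with tool x along the covers.

```bash
python3 -m inch '[[[0.037,-0.064,0],[0,0,0],1],[[0.037,-0.064,0],[0,0,0],1],[[0.037,-0.064,0],[0,0,0],1],[[0.037,-0.064,0],[0,0,0],1],[[0.037,-0.064,0],[0,0,0],1],[[0.037,-0.064,0],[0,0,0],1],[[0.03,-0.064,0],[0,0,0],1],[[0.0,-0.068,0],[0,0,0],1],[[0.0,-0.068,0],[0,0,0],1],[[0.0,-0.068,0],[0,0,0],1],[[0.0,-0.068,0],[0,0,0],1],[[0.0,-0.068,0],[0,0,0],1],[[0,0,0],[0,0,-0.059],1],[[0,0,0],[0,0,-0.059],1],[[0,0,0],[0,0,-0.059],1],[[0,0,0],[0,0,-0.059],1],[[0,0,0],[0,0,-0.059],1],[[0,0,0],[0,0,-0.059],1],[[0,0,0],[0,0,-0.059],1],[[0,0,0],[0,0,-0.059],1]]'
cat > w.py <<'E'
from h import *
import sys
c=cam('wrist'); W=world(c); save(sys.argv[1],c['image'])
o=ctrl.get_obs(); print(o['ee_pos'],o['tool_rot'],o['qpos'].round(2)); print('cam',c['position'],c['rotation'])
np.savez(sys.argv[1],W=W,im=c['image'])
E
python3 w.py wr1
```

```text
t: 3.48
ee_pos: [478.8, 241.7, 253.4]
tool_rot: [-3.141, 0.0, 1.802]
wrist_force: [-0.3, 0.3, -0.2]
width: 1.0
grip_force: 0.0
[478.83673208 241.56597291 253.35550506] [-3.14070253e+00  2.43399480e-04  1.80865460e+00] [-0.04  0.39 -0.65  1.79  0.27  1.05 -0.55]
cam [463.5807003  304.55613202 395.61857026] [-0.26067015  0.00138077  0.23093723]
```

View pics/wr1.png

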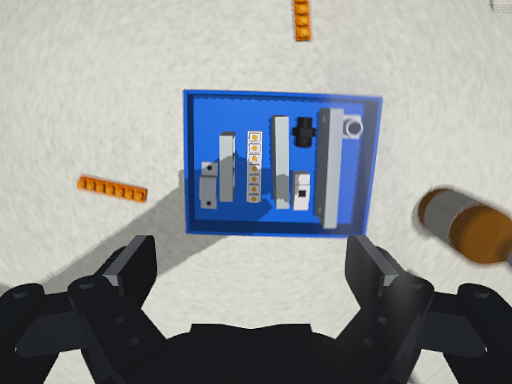

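The crate is at cols 185–380, rows 90–235. The middle (100 mm) cover is at col ~282, rows 115–208. I'll zoom in for its face and measure the wrist points.

```bash
python3 - <<'E'
from h import *
d=np.load('wr1.npz');W=d['W'];im=d['im']
save('wr1c',cv2.resize(im[105:215,255:345],None,fx=5.4,fy=5.4,interpolation=cv2.INTER_CUBIC))
z=W[...,2]
m=((z>50)&(z<68)&(W[...,0]<600)).astype(np.uint8);m[240:]=0
k,l,s,_=cv2.connectedComponentsWithStats(m)
for i in range(1,k):
    if s[i,4]<40: continue
    P=W[l==i]; e,v=np.linalg.eigh(np.cov(P[:,:2].T))
    print(P.mean(0).round(1),cv2.minAreaRect(P[:,:2].astype(np.float32)),s[i,4],np.degrees(np.arctan2(v[1,1],v[0,1])).round(1), np.percentile(P[:,2],90))
# profile across middle cover at row 160
for r in (140,160,180): print(r,[tuple(W[r,u].round(0).astype(int)) for u in range(266,296,2) if not np.isnan(z[r,u])])
E
```

```text
[564.7 259.6  58.8] ((566.2098388671875, 255.2532958984375), (15.196146965026855, 131.3599395751953), 12.535876274108887) 1729 102.9 60.32060291440058
[509.7 251.5  59.2] ((510.19720458984375, 250.1595458984375), (13.979969024658203, 100.45091247558594), 14.835347175598145) 1291 104.6 60.53029624979183
[452.7 232.4  59.6] ((452.7950744628906, 231.59596252441406), (14.110678672790527, 72.49458312988281), 11.512114524841309) 889 100.8 60.665308533215224
140 [(np.int64(491), np.int64(266), np.int64(4)), (np.int64(494), np.int64(267), np.int64(6)), (np.int64(496), np.int64(268), np.int64(5)), (np.int64(499), np.int64(268), np.int64(4)), (np.int64(498), np.int64(272), np.int64(38)), (np.int64(498), np.int64(274), np.int64(61)), (np.int64(500), np.int64(275), np.int64(59)), (np.int64(502), np.int64(275), np.int64(59)), (np.int64(504), np.int64(276), np.int64(59)), (np.int64(506), np.int64(276), np.int64(61)), (np.int64(508), np.int64(277), np.int64(59)), (np.int64(510), np.int64(277), np.int64(61)), (np.int64(520), np.int64(273), np.int64(4)), (np.int64(523), np.int64(274), np.int64(3)), (
[... 720 characters left out ...]
.int64(4))]
180 [(np.int64(504), np.int64(218), np.int64(4)), (np.int64(506), np.int64(218), np.int64(3)), (np.int64(508), np.int64(219), np.int64(6)), (np.int64(511), np.int64(219), np.int64(5)), (np.int64(510), np.int64(226), np.int64(35)), (np.int64(508), np.int64(233), np.int64(60)), (np.int64(511), np.int64(233), np.int64(60)), (np.int64(513), np.int64(233), np.int64(60)), (np.int64(515), np.int64(234), np.int64(61)), (np.int64(517), np.int64(234), np.int64(59)), (np.int64(519), np.int64(235), np.int64(59)), (np.int64(521), np.int64(236), np.int64(61)), (np.int64(533), np.int64(225), np.int64(4)), (np.int64(535), np.int64(226), np.int64(7)), (np.int64(534), np.int64(230), np.int64(23))]
```

View pics/wr1c.png

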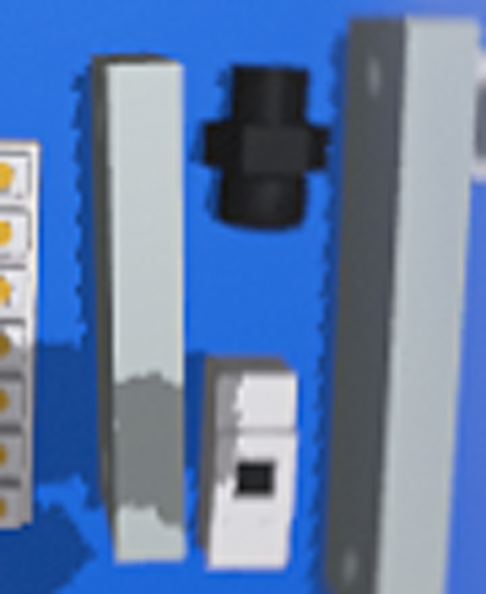

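The covers measure 132, 100 and 72 mm in all three views, with the top edge at 59–61 mm, so the target centre is (510.5, 251) at 104.5°. The long cover shows its holes on the left; the middle cover's face can't be read yet, so I'll check it after lifting. Approaching with the fingers at 0.4.

```bash
python3 -m inch '[[[0.0022,0.044,0],[0,0,-0.0056],0.4],[[0,0,0.06],[0,0,0],0.4],[[0,0,0.06],[0,0,0],0.4],[[0,0,0.06],[0,0,0],0.4],[[0,0,0],[0,0,0],0.4],[[0,0,0],[0,0,0],0.4]]' 40; python3 w.py wr2; python3 - <<'E'
from h import *
d=np.load('wr2.npz');W=d['W'];z=W[...,2]
m=((z>52)&(z<67)&(abs(W[...,0]-510)<35)).astype(np.uint8)
k,l,s,_=cv2.connectedComponentsWithStats(m)
for i in range(1,k):
    if s[i,4]<100: continue
    P=W[l==i]; print(P.mean(0).round(1),cv2.minAreaRect(P[:,:2].astype(np.float32)),s[i,4])
E
```

```text
t: 4.28
ee_pos: [511.5, 251.6, 120.2]
tool_rot: [3.14, -0.001, 1.812]
wrist_force: [-0.2, 0.5, 0.8]
width: 0.4
grip_force: 0.0
[512.0056947  251.76788528 120.79326019] [ 3.13864161e+00 -8.12177031e-04  1.81234112e+00] [-0.12  0.61 -0.56  1.81  0.42  0.83 -0.64]
cam [495.39611375 314.12430519 262.51095925] [-0.25980871 -0.00105574  0.24146496]
[509.7 253.5  59.6] ((510.5019226074219, 250.47848510742188), (14.033021926879883, 99.76007080078125), 14.618866920471191) 2988
```

View pics/wr2.png

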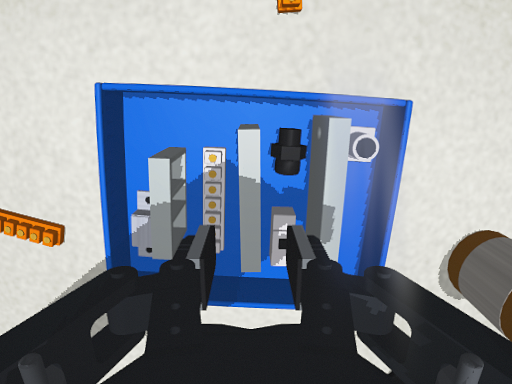

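The middle cover (cols 238–260) is centred between the fingers (cols 207–290). Going down and gripping.

```bash
python3 -m inch '[[[0,-0.0015,0.05],[0,0,-0.004],0.4],[[0,0,0.04],[0,0,0],0.4],[[0,0,0.021],[0,0,0],0.4],[[0,0,0],[0,0,0],0.4],[[0,0,0],[0,0,0],0.1],[[0,0,0],[0,0,0],0.0],[[0,0,0],[0,0,0],0],[[0,0,0],[0,0,0],0],[[0,0,0],[0,0,0],0]]' 40
```

```text
t: 5.45
ee_pos: [510.9, 251.4, 37.1]
tool_rot: [3.139, -0.001, 1.826]
wrist_force: [-0.7, 0.2, 6.7]
width: 0.156
grip_force: 40.9
```

```bash
python3 -m inch '[[[0,0,-0.03],[0,0,0],0],[[0,0,-0.06],[0,0,0],0],[[0,0,-0.06],[0,0,0],0],[[0,0,-0.06],[0,0,0],0],[[-0.0627,-0.0249,0],[0,0,0],0],[[-0.0627,-0.0249,0],[0,0,0],0],[[-0.0627,-0.0249,0],[0,0,0],0],[[-0.0627,-0.0249,0],[0,0,0],0],[[-0.0627,-0.0249,0],[0,0,0],0],[[0,0,0],[0,0,0.0531],0],[[0,0,0],[0,0,0.0531],0],[[0,0,0],[0,0,0.0531],0],[[0,0,0],[0,0,0.0531],0],[[0,0,0],[0,0,0.0531],0],[[0,0,0],[0,0,0.0531],0],[[0,0,0],[0,0,0.0531],0],[[0,0,0],[0,0,0.0531],0],[[0,0,0],[0,0,0.0531],0],[[0,0,0],[0,0,0],0]]' 40
python3 w.py wr3; python3 - <<'E'
from h import *
a=np.load('wr3.npz')['im']
c=cam('side');W=world(c);np.savez('c_side3',W=W,im=c['image'])
t=ctrl.get_obs()['ee_pos']; d=np.linalg.norm(W-t,axis=-1); v,u=np.unravel_index(np.nanargmin(d),d.shape);print(u,v)
s=c['image'][max(0,v-55):v+55,max(0,u-75):u+75]
s=cv2.resize(s,(512,384),interpolation=cv2.INTER_CUBIC)
save('m3',np.hstack([cv2.resize(a,(400,300)),cv2.resize(s,(400,300))]))
E
```

```text
t: 7.82
ee_pos: [478.7, -0.3, 193.4]
tool_rot: [3.141, -0.0, 0.326]
wrist_force: [-0.3, 0.4, -1.4]
width: 0.156
grip_force: 39.9
[ 4.78686480e+02 -3.33449582e-01  1.93348780e+02] [ 3.14129832e+00 -3.42234694e-04  3.28203721e-01] [ 0.16  0.32 -0.3   2.    0.12  0.84 -1.45]
cam [540.10033774  19.93939326 335.681568  ] [-2.61565196e-01  8.47732846e-04 -1.24446791e+00]
280 150
```

View pics/m3.png

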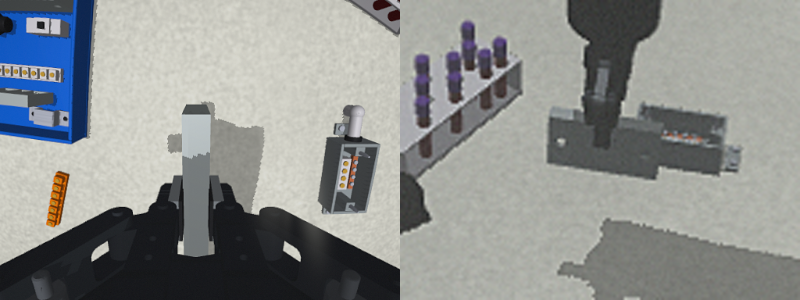

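The side view (right half) shows a plain face with a hole turned towards +y; I'll confirm that with depth.

```bash
python3 - <<'E'
from h import *
W=np.load('c_side3.npz')['W'];o=ctrl.get_obs();t=o['ee_pos'];y=o['tool_rot'][2]
a=np.array([np.cos(y),np.sin(y),0]);n=np.array([-np.sin(y),np.cos(y),0])
D=W-t; A=D@a;N=D@n;Z=D[...,2]
m=(abs(N)<25)&(abs(A)<55)&(Z<30)&(Z>-45)
for lo in range(-50,50,10):
    k=m&(A>=lo)&(A<lo+10); print(lo,k.sum(),np.percentile(N[k],[10,50,90]).round(1) if k.any() else '', np.percentile(Z[k],[2,98]).round(1) if k.any() else '')
E
```

```text
-50 88 [1.  7.2 9.2] [-30.1  23.7]
-40 86 [1.3 7.2 8.8] [-30.2  23.7]
-30 90 [0.4 7.4 9.4] [-31.3  23.1]
-20 92 [ 1.2  7.2 10.1] [-31.4  23.1]
-10 68 [ 6.7 12.  21.1] [-30.2  26.9]
0 66 [ 6.1  9.8 20.8] [-31.6  27.9]
10 72 [ 6.   8.  10.3] [-30.8  22. ]
20 87 [0.1 7.4 9.5] [-31.8  23.7]
30 84 [2.1 7.4 9.1] [-30.8  24. ]
40 86 [1.1 7.2 9.3] [-31.1  22.9]
```

The face is flat at +7 mm all along, so the outer face points to +n (world +y). I'll set it on edge and then push it over towards -y.

```bash
python3 -m inch '[[[0,0,0.07],[0,0,0],0],[[0,0,0.07],[0,0,0],0],[[0,0,0.05],[0,0,0],0],[[0,0,0.02],[0,0,0],0],[[0,0,0.005],[0,0,0],0],[[0,0,0],[0,0,0],0],[[0,0,0],[0,0,0],0]]' 40
```

```text
t: 8.8
ee_pos: [479.9, -0.4, 33.0]
tool_rot: [3.141, -0.002, 0.325]
wrist_force: [0.1, -0.2, -1.3]
width: 0.156
grip_force: 39.9
```

```bash
python3 -m inch '[[[0,0,0.0013],[0,0,0],0],[[0,0,0.0007],[0,0,0],0],[[0,0,0],[0,0,0],0],[[0,0,0],[0,0,0],0.2],[[0,0,0],[0,0,0],0.3],[[0,0,0],[0,0,0],0.4],[[0,0,0],[0,0,0],0.4],[[0,0,-0.03],[0,0,0],0.4],[[0,0,-0.05],[0,0,0],0.4],[[0,0,-0.02],[0,0,0],0.4],[[0,-0.03,0],[0,0,0],0.4],[[0,-0.04,0],[0,0,0],0],[[0,0,0],[0,0,0],0],[[0,0,0],[0,0,0],0]]' 40; python3 - <<'E'
from h import *
for n in('wrist','side'):
    W=world(cam(n));m=(W[...,2]>45)&(W[...,2]<62)&(abs(W[...,0]-479)<70)&(abs(W[...,1])<60)
    if n=='wrist': m[240:]=False
    P=W[m];print(n,m.sum(),P.mean(0),np.percentile(P[:,2],[50,95]),cv2.minAreaRect(P[:,:2].astype(np.float32)))
E
```

```text
t: 10.55
ee_pos: [461.9, 48.7, 104.9]
tool_rot: [3.141, 0.001, 0.324]
wrist_force: [-0.4, 0.0, 0.5]
width: -0.001
grip_force: 0.0
wrist 2805 [493.77456016   4.70775076  53.94485011] [54.48233881 55.60630173] ((490.4427795410156, 2.4823360443115234), (76.00531768798828, 14.840709686279297), 19.14012336730957)
side 184 [476.01951175   1.8018189   52.10581918] [52.75813972 55.72045156] ((478.3500671386719, 2.1415023803710938), (100.00019836425781, 19.740982055664062), 18.599987030029297)
```

It stands at (478.5, 1), with its top at about 55 mm. Pushing near the top.

```bash
python3 -m inch '[[[0,0,0.05],[0,0,0],0],[[0,0,0.032],[0,0,0],0],[[0,0.02,0],[0,0,0],0],[[0,0.008,0],[0,0,0],0],[[0,0.006,0],[0,0,0],0],[[0,0.006,0],[0,0,0],0],[[0,0.006,0],[0,0,0],0],[[0,0.006,0],[0,0,0],0],[[0,0.006,0],[0,0,0],0],[[0,0.006,0],[0,0,0],0],[[0,0.006,0],[0,0,0],0],[[0,0,0],[0,0,0],0],[[0,0,0],[0,0,0],0]]' 40
cat > flat.py <<'E'
from h import *
for n in('top','side'):
    c=cam(n);W=world(c);m=((W[...,2]>8)&(W[...,2]<22)&(abs(W[...,0]-479)<100)&(W[...,1]>-110)&(W[...,1]<60)).astype(np.uint8)
    k,l,s,_=cv2.connectedComponentsWithStats(m);i=1+s[1:,4].argmax();P=W[l==i]
    print(n,s[i,4],P.mean(0),np.percentile(P[:,2],[10,50,90]),cv2.minAreaRect(P[:,:2].astype(np.float32)))
E
python3 flat.py
```

```text
t: 12.28
ee_pos: [478.6, -0.3, 43.8]
tool_rot: [-3.141, 0.0, 0.325]
wrist_force: [0.4, 0.4, -0.3]
width: 0.002
grip_force: 0.0Traceback (most recent call last):
  File "flat.py", line 4, in <module>
    k,l,s,_=cv2.connectedComponentsWithStats(m);i=1+s[1:,4].argmax();P=W[l==i]
                                                    ~~~~~~~~~~~~~~^^
ValueError: attempt to get argmax of an empty sequence
```

```bash
python3 -m inch '[[[0,0,-0.07],[0,0,0],0],[[0,0,-0.07],[0,0,0],0.9],[[0,0,0],[0,0,0],0.9],[[0,0,0],[0,0,0],0.9]]' 40; sed -i "s/('top','side')/('wrist','side')/" flat.py; python3 flat.py; python3 w.py wr4
```

```text
t: 12.82
ee_pos: [478.3, -0.4, 148.6]
tool_rot: [3.142, 0.0, 0.325]
wrist_force: [0.2, 0.7, -0.4]
width: 0.636
grip_force: 0.0
wrist 6579 [491.93019277 -33.60683001  13.66180167] [12.76038846 13.66139539 14.54488981] ((489.4753723144531, -35.004539489746094), (100.58847045898438, 55.26400375366211), 18.909774780273438)
side 581 [489.0773747  -30.88321403  12.91684274] [10.56347602 12.96669251 15.2797327 ] ((489.9591979980469, -32.13275146484375), (100.06141662597656, 60.643470764160156), 18.713756561279297)
[ 4.77668734e+02 -4.39538206e-01  1.47607429e+02] [-3.14080339e+00  2.44082259e-03  3.24671917e-01] [ 0.17  0.39 -0.32  2.04  0.18  0.74 -1.5 ]
cam [539.50251332  19.65887358 289.73983116] [-0.26436039  0.00189027 -1.2460502 ]
```

View pics/wr4.png

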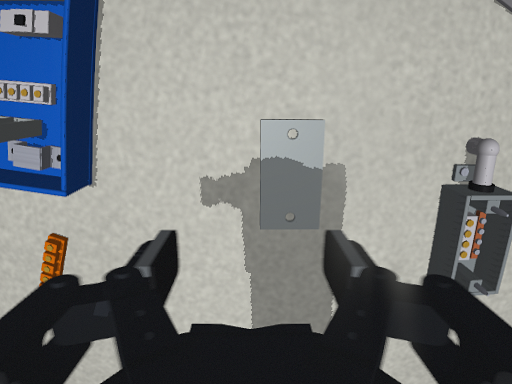

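The cover lies flat with its smooth face up (plate with two holes at (293,133) and (290,217)), top at 13.7 mm, centre (489.6,-34.5), angle 18.8°. Taking it by its long sides.

```bash
python3 -m inch '[[[0,0.024,0],[0,0,-0.001],0.9],[[0,0.024,0],[0,0,0],0.9],[[0,0,0.06],[0,0,0],0.9],[[0,0,0.06],[0,0,0],0.9],[[0,0,0.05],[0,0,0],0.9],[[0,0,0.026],[0,0,0],0.9],[[0,0,0],[0,0,0],0.9],[[0,0,0],[0,0,0],0.75],[[0,0,0],[0,0,0],0.6],[[0,0,0],[0,0,0],0.5],[[0,0,0],[0,0,0],0.5],[[0,0,0],[0,0,0],0.5]]' 30
```

```text
t: 14.48
ee_pos: [491.1, -34.8, 2.9]
tool_rot: [3.141, -0.002, 0.327]
wrist_force: [-1.0, -0.7, 7.7]
width: 0.631
grip_force: 32.4
```

```bash
python3 -m inch '[[[0,0,-0.02],[0,0,0],0.5],[[0,0,-0.06],[0,0,0],0.5],[[0,0,-0.06],[0,0,0],0.5],[[0,0,-0.02],[0,0,0],0.5],[[-0.018,0.0536,0],[0,0,0],0.5],[[-0.018,0.0536,0],[0,0,0],0.5],[[0,0,0],[0,0,0],0.5],[[0,0,0],[0,0,0],0.5]]' 30; python3 w.py wr5; python3 - <<'E'
from h import *
d=np.load('wr5.npz');W=d['W'];z=W[...,2]
o=ctrl.get_obs();t=o['ee_pos'];y=o['tool_rot'][2]
m=(abs(z-t[2]-12)<8)&(np.hypot(W[...,0]-t[0],W[...,1]-t[1])<70);m[260:]=False
P=W[m];print('held',m.sum(),P.mean(0),np.percentile(P[:,2],[5,50,95]),cv2.minAreaRect(P[:,:2].astype(np.float32)))
sub=np.hypot(W[...,0]-491,W[...,1]+220)<62
m=sub&(z>36)&(z<44.5);P=W[m];print('rim',m.sum(),np.median(P[:,2]),cv2.minAreaRect(P[:,:2].astype(np.float32)))
m=sub&(z>48)&(z<66);k,l,s,_=cv2.connectedComponentsWithStats(m.astype(np.uint8))
for i in range(1,k): print('pin',W[l==i].mean(0),s[i])
E
```

```text
t: 15.48
ee_pos: [490.1, -118.8, 121.6]
tool_rot: [-3.141, 0.0, 0.328]
wrist_force: [-0.8, -0.5, -0.4]
width: 0.634
grip_force: 32.2
[ 490.29042904 -118.19174427  121.63875338] [-3.14069012e+00  2.52473620e-04  3.28870943e-01] [ 0.38  0.47 -0.29  1.99  0.2   0.71 -1.27]
cam [551.6819554 -98.5775928 263.7820321] [-0.26247248  0.00202546 -1.24310611]
held 15546 [ 512.24125103 -111.70763176  132.44495142] [131.20987445 132.3107384  133.60700497] ((511.4195251464844, -111.97023010253906), (53.99024963378906, 81.55778503417969), 18.762950897216797)
rim 1774 39.27794486158501 ((496.3592224121094, -218.77496337890625), (86.58284759521484, 56.252342224121094), 18.647001266479492)
pin [ 525.96063829 -207.89920431   52.49392354] [383 188  10   8  51]
```

View pics/wr5.png

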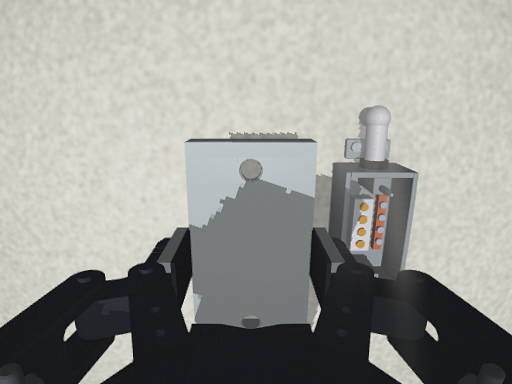

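The held cover's top hole is at (251,168), and the box with its elbow end is at cols 330–417. Now the shift from cover to seat in tool axes, using far-end and side edges.

```bash
python3 - <<'E'
from h import *
d=np.load('wr5.npz');W=d['W'];z=W[...,2]
o=ctrl.get_obs();t=o['ee_pos'];y=np.radians(18.7)
a=np.array([np.cos(y),np.sin(y),0]);b=np.array([np.sin(y),-np.cos(y),0])
def ed(m):
    P=W[m]-t;A=P@a;B=P@b
    far=np.median([A[(B>q)&(B<q+3)].max() for q in np.arange(B.min()+5,B.max()-8,3)])
    k=A>far-60
    lo=np.median([B[k&(A>q)&(A<q+3)].min() for q in np.arange(far-45,far-6,3)]);hi=np.median([B[k&(A>q)&(A<q+3)].max() for q in np.arange(far-45,far-6,3)])
    return far-50,(lo+hi)/2,hi-lo
m=(abs(z-t[2]-11)<5)&(np.hypot(W[...,0]-t[0],W[...,1]-t[1])<70);m[260:]=False
h=ed(m);print('held a,b,width rel TCP',h)
sub=np.hypot(W[...,0]-491,W[...,1]+220)<62
r=ed(sub&(z>36)&(z<43));print('rim',r, t+a*r[0]+b*r[1])
for c,n in((np.load('c_top.npz'),'top'),(np.load('c_side.npz'),'side')):
    W=c['W'];z=W[...,2];sub=np.hypot(W[...,0]-491,W[...,1]+220)<62
    P=W[sub&(z>36)&(z<44)]-t;A=P@a;B=P@b;print(n,(np.percentile(A,[1,99])),np.percentile(B,[1,99]),'mid',np.percentile(A,[1,99]).mean(),np.percentile(B,[1,99]).mean())
E
```

```text
held a,b,width rel TCP (np.float64(-1.098491609791317), np.float64(0.9110406713338843), np.float64(55.35443672111899))
rim (np.float64(-33.43216780959128), np.float64(97.13660743944467), np.float64(55.154876007785475)) [ 489.76639429 -220.91932449  121.63875338]
top [-81.99720286  17.27761052] [ 70.35041652 125.89317878] mid -32.3597961664913 98.12179765223809
side [-82.89045783  16.85783969] [ 65.99625373 125.10056423] mid -33.016309069603906 95.54840898105978
```

```bash
python3 -m inch '[[[-0.0215,0.064,0],[0,0,0],0.5],[[-0.0215,0.064,0],[0,0,0],0.5],[[0,0,0.04],[0,0,0.0005],0.5],[[0,0,0.022],[0,0,0],0.5],[[0,0,0],[0,0,0],0.5],[[0,0,0],[0,0,0],0.5]]' 30; python3 w.py wr6; python3 - <<'E'
from h import *
im=np.load('wr6.npz')['im'];W=np.load('wr6.npz')['W']
print(W[165:172:2,245:257:2,2].round(0))
a=cv2.resize(im[110:210,180:320],(560,400),interpolation=cv2.INTER_CUBIC)
c=cam('side');W=world(c);np.savez('c_s6',W=W,im=c['image']);s=c['image'][115:175,265:345]
save('m6',np.vstack([a,cv2.resize(s,(560,200))[:,:560]]) if 0 else a)
E
```

```text
t: 16.27
ee_pos: [491.6, -219.6, 75.9]
tool_rot: [3.142, -0.001, 0.328]
wrist_force: [-0.1, -0.9, -0.8]
width: 0.633
grip_force: 32.1
[ 491.76453592 -219.95909664   76.12505182] [ 3.14093816e+00 -1.16000859e-03  3.27551903e-01] [ 0.53  0.59 -0.25  1.93  0.22  0.65 -1.1 ]
cam [ 552.95971725 -199.3097421   218.14700085] [-2.61297578e-01  1.10585289e-03 -1.24276469e+00]
[[ 5.  5.  4.  4.  5.  5.]
 [ 2.  3.  4.  4.  4.  4.]
 [ 4.  3.  4.  4.  4.  5.]
 [ 8.  9.  9. 10.  9. 10.]]
```

View pics/m6.png

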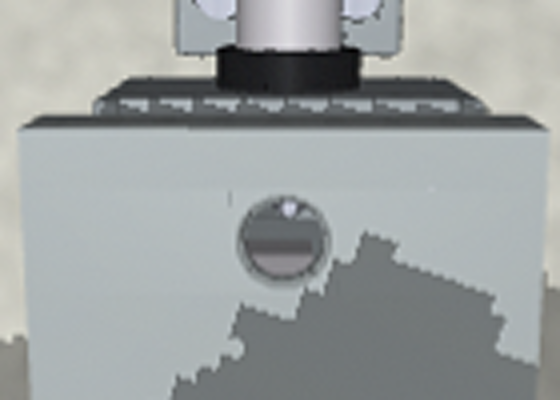

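The pin tip is in sight through the far hole: tip at crop (289,208), hole centre (284,241). Intersecting the rays with their heights.

```bash
python3 - <<'E'
from h import *
c=cam('wrist');o=ctrl.get_obs();t=o['ee_pos'];y=o['tool_rot'][2];W=world(c)
top=np.nanmedian(W[150:156,200:300,2]);print('plate',top,t)
a=np.array([np.cos(y),np.sin(y),0]);b=np.array([np.sin(y),-np.cos(y),0])
K=np.array(c['camera_matrix']);Rm=R.from_euler('xyz',c['rotation']).as_matrix()
def hit(x,yy,h):
    u=(x+.5)/4-.5+180;v=(yy+.5)/4-.5+110
    p=cv2.undistortPoints(np.array([[[u,v]]],float),K,np.array(c['distortion'],float))[0,0]
    r=Rm@[p[0],-p[1],-1];q=c['position']+r*(h-c['position'][2])/r[2];return (q-t)@a,(q-t)@b
H=hit(284,241,top);print('hole',H)
for h in(56,58): P=hit(289,208,h);print('pin',h,P,'shift',P[0]-H[0],P[1]-H[1])
# rim vs cover edges lateral
E
```

```text
plate 86.83378711327819 [ 491.59484404 -220.4523579    76.11734295]
hole (np.float64(37.515422414085556), np.float64(0.28181336848757516))
pin 56 (np.float64(35.48237297088045), np.float64(0.9315810815198855)) shift -2.0330494432051083 0.6497677130323103
pin 58 (np.float64(35.84230383124814), np.float64(0.9231661226071145)) shift -1.673118582837418 0.6413527541195394
```

```bash
python3 -m inch '[[[-0.0018,0.0007,0],[0,0,0],0.5],[[0,0,0.016],[0,0,0],0.5],[[0,0,0],[0,0,0],0.5],[[0,0,0],[0,0,0],0.5]]' 30; python3 w.py wr7; python3 - <<'E'
from h import *
im=np.load('wr7.npz')['im']
save('m7',cv2.resize(im[140:200,215:290],(750,600),interpolation=cv2.INTER_CUBIC))
E
```

```text
t: 16.92
ee_pos: [489.6, -221.5, 63.0]
tool_rot: [-3.141, 0.0, 0.326]
wrist_force: [0.5, -0.6, -0.5]
width: 0.633
grip_force: 32.1
[ 489.76653079 -221.53712776   63.18053559] [-3.14145232e+00  1.15894769e-04  3.26031347e-01] [ 0.53  0.61 -0.24  1.93  0.23  0.63 -1.1 ]
cam [ 551.17487633 -201.32222211  205.19206152] [-0.26246631  0.00161713 -1.24469132]
```

View pics/m7.png

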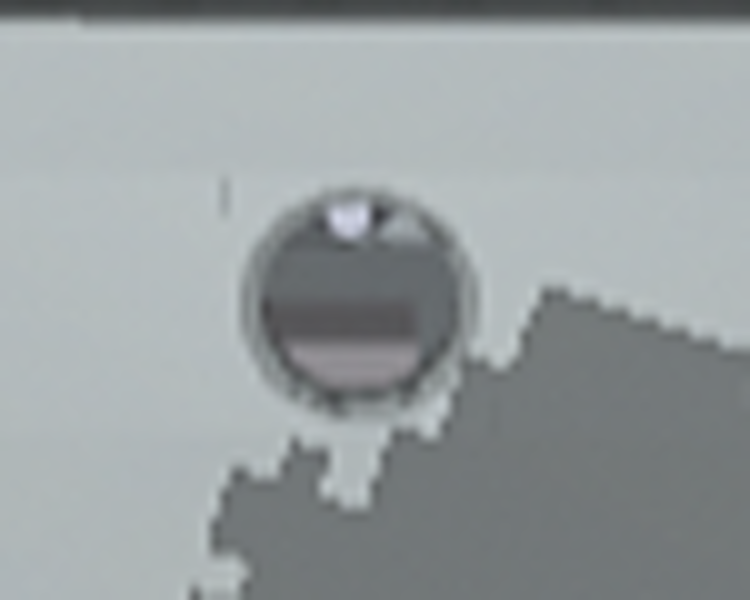

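The pin tip is at (350,218) and the hole ring centre at (358,303), at scale 10.

```bash
python3 - <<'E'
from h import *
c=cam('wrist');o=ctrl.get_obs();t=o['ee_pos'];y=o['tool_rot'][2];W=world(c)
top=np.nanmedian(W[150:156,225:280,2]);print('plate',top,t)
a=np.array([np.cos(y),np.sin(y),0]);b=np.array([np.sin(y),-np.cos(y),0])
K=np.array(c['camera_matrix']);Rm=R.from_euler('xyz',c['rotation']).as_matrix()
def hit(x,yy,h):
    u=(x+.5)/10-.5+215;v=(yy+.5)/10-.5+140
    p=cv2.undistortPoints(np.array([[[u,v]]],float),K,np.array(c['distortion'],float))[0,0]
    r=Rm@[p[0],-p[1],-1];q=c['position']+r*(h-c['position'][2])/r[2];return (q-t)@a,(q-t)@b
H=hit(358,303,top);print('hole',H)
for dy in(-118,118): print(hit(358,303+dy,top))
for h in(56,58): P=hit(350,218,h);print('pin',h,P,'shift',P[0]-H[0],P[1]-H[1])
E
```

```text
plate 73.89404780580733 [ 489.85251727 -221.5651471    63.30317715]
hole (np.float64(37.32895315142962), np.float64(0.3158120033977767))
(np.float64(42.34194806714357), np.float64(0.31606977574051376))
(np.float64(32.22292467481863), np.float64(0.31553733565273795))
pin 56 (np.float64(37.72058454419348), np.float64(-0.09369757622666272)) shift 0.3916313927638555 -0.40950957962443946
pin 58 (np.float64(38.08141346823263), np.float64(-0.08522312435381292)) shift 0.7524603168030097 -0.4010351277515896
```

```bash
python3 -m inch '[[[0.0005,-0.0004,0],[0,0,0],0.5],[[0,0,0.004],[0,0,0],0.5],[[0,0,0.004],[0,0,0],0.5],[[0,0,0.004],[0,0,0],0.5],[[0,0,0.004],[0,0,0],0.5],[[0,0,0.004],[0,0,0],0.5],[[0,0,0],[0,0,0],0.5],[[0,0,0],[0,0,0],0.5]]' 30
```

```text
t: 18.02
ee_pos: [490.1, -221.2, 48.3]
tool_rot: [3.142, -0.0, 0.326]
wrist_force: [0.1, -0.3, -0.3]
width: 0.633
grip_force: 32.1
```

No contact force 13 mm down on the pins. Continuing to the rim.

```bash
python3 -m inch '[[[0,0,0.002],[0,0,0],0.5],[[0,0,0.002],[0,0,0],0.5],[[0,0,0.0015],[0,0,0],0.5],[[0,0,0],[0,0,0],0.5],[[0,0,0],[0,0,0],0.5]]' 30
```

```text
t: 18.65
ee_pos: [490.0, -221.2, 44.2]
tool_rot: [3.142, 0.0, 0.326]
wrist_force: [0.6, -0.3, -0.3]
width: 0.631
grip_force: 32.1
```

```bash
python3 -m inch '[[[0,0,0.0008],[0,0,0],0.5],[[0,0,0.0008],[0,0,0],0.5],[[0,0,0],[0,0,0],0.5],[[0,0,0],[0,0,0],0.5]]' 30
```

```text
t: 19.15
ee_pos: [490.1, -221.2, 43.0]
tool_rot: [3.142, -0.0, 0.326]
wrist_force: [-0.0, -0.1, -0.1]
width: 0.633
grip_force: 32.2
```

```bash
python3 -m inch '[[[0,0,0.0008],[0,0,0],0.5],[[0,0,0.0006],[0,0,0],0.5],[[0,0,0],[0,0,0],0.5]]' 30
```

```text
t: 19.52
ee_pos: [490.0, -221.2, 42.8]
tool_rot: [3.141, 0.0, 0.326]
wrist_force: [-3.2, 1.0, 11.4]
width: 0.634
grip_force: 33.4
```

Contact with the rim at 11 N. I'll release, retreat and look.

```bash
python3 -m inch '[[[0,0,0],[0,0,0],0.7],[[0,0,0],[0,0,0],0.8],[[0,0,0],[0,0,0],0.85],[[0,0,0],[0,0,0],0.85],[[0,0,0],[0,0,0],0.85],[[0,0,-0.04],[0,0,0],0.85],[[0,0,-0.06],[0,0,0],0.85],[[0,0,-0.06],[0,0,0],0.85],[[-0.06,0,0],[0,0,0],0.85],[[0,0,0],[0,0,0],0.85]]' 30; python3 w.py wr8; python3 - <<'E'
from h import *
for n in('wrist','side'):
    c=cam(n);W=world(c);z=W[...,2];m=(np.hypot(W[...,0]-490,W[...,1]+220)<62)&(z>48)&(z<58)
    if n=='wrist': m[250:]=False
    P=W[m];A=np.c_[P[:,:2]-P[:,:2].mean(0),np.ones(len(P))];f=np.linalg.lstsq(A,P[:,2],rcond=None)[0]
    print(n,m.sum(),'slope mm/100',f[:2]*100,'z',f[2],np.percentile(z[m],[5,50,95]),cv2.minAreaRect(P[:,:2].astype(np.float32)))
E
```

```text
t: 20.78
ee_pos: [444.3, -237.2, 162.0]
tool_rot: [3.141, 0.003, 0.322]
wrist_force: [-0.3, 0.3, -0.1]
width: 0.848
grip_force: 0.0
[ 446.10164604 -236.34158638  162.00091757] [3.14134375e+00 8.31221191e-04 3.23874610e-01] [ 0.63  0.4  -0.29  1.96  0.16  0.79 -0.99]
cam [ 506.14991041 -217.13445494  304.09399465] [-2.64637773e-01  8.76454860e-04 -1.24844347e+00]
wrist 9097 slope mm/100 [-0.18567483  0.07109818] z 53.64286417059279 [52.48790494 53.64476476 54.7889377 ] ((489.2113037109375, -221.63409423828125), (100.20177459716797, 55.6828498840332), 18.46457862854004)
side 460 slope mm/100 [ 0.12128731 -0.49502232] z 53.06654784814879 [49.93890207 53.22075154 55.77197935] ((489.3712463378906, -221.48887634277344), (100.15723419189453, 63.752254486083984), 19.128664016723633)
```

View pics/wr8.png

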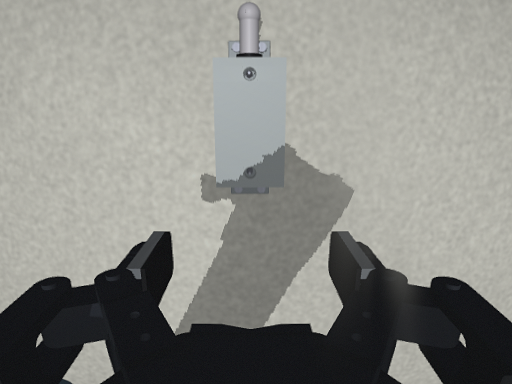

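The cover sits level with its top at 53.6 mm (54 expected). Both pins show in the holes, at (250,73) and (250,172), and the gripper is clear, so I'm handing in.

```bash
python3 -c "
from cell import ctrl
print(ctrl.job_done())"
```

```text
the job is handed in; nothing more can be done
None
```

The 100 mm cover was lifted from the crate, laid flat smooth face up, regrasped by its long sides and set over both pins. It measured level on the rim with its top at about 53.6 mm (54 expected), and the job was handed in at about 21 s; no verdict came back.

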